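# Draw out the press shuttle and lift the round-core mould cassette by its catches

### The job

Draw the press's die shuttle out of its clear guard tunnel by the upright handle until it is fully against its end stop. Then squeeze together the two side catches of the mould cassette with the round core, lift it straight up out of its nest, carry it over the flash tray and keep it there, level, about a hand's breadth above the middle of the tray, ready to be blown clean. Finish while still holding it squeezed by its two catches, with the shuttle left at its stop, the other cassette left seated, and the tray, can and wrench left where they are.

Things in the scene. Friction and masses are not known exactly. Their poses are not given: they have to be found in the camera images.
- handle (a point): Grip point of the shuttle's upright handle: a black vertical cylinder, 22 mm in diameter, 77 mm tall, on a narrow tongue at the front end of the shuttle. The point is on its axis, 22 mm below its top. Pull it along +y of the deck frame. The guard tunnel's mouth is 61 mm behind it at the start: close the fingers across the travel (along x of the deck frame). It moves with the shuttle.
- deck (a point): Centre of the upper face of the shuttle's green deck plate (130 mm in x, 210 mm in y, 15 mm thick, upper face 35 mm above the bench); moves with the shuttle. z up, +y the way it is drawn out (to the handle, away from the press), x across. Two equal nests stand on it, centred at y = +45 and -45 mm: steel pockets 22 mm deep with black keeper strips along both x sides.
- mouth (a point): Top middle of the front edge of the fixed clear guard tunnel over the rails (200 mm wide, 137 mm tall, reaching back along -y to the press); axes as the deck's. With the shuttle at its stop both cassettes stand free in front of it, the rear one's centre 61 mm away, the other's 151 mm.
- shuttle (a joint): Travel of the die shuttle on its rails in m: -0.800 under the press, 0 where it is parked at the start with both cassettes under the guard, 0.200 against the end stops at the loading station (it goes no farther). A stiff slide: about 5 N moves its 4 kg, and it stays where it is left.
- round_cassette: The cassette to take: an aluminium block with a low round steel core (24 mm in diameter, 6 mm tall) on top. It may be in either nest. Origin: centre of its underside, on the nest floor. Foot 40 mm (x) by 56 mm (y), 22 mm tall, sunk in the nest with 1 mm play all round; body 31 by 56 mm up to 56 mm; top of the core at 62 mm. About 0.4 kg (0.3 to 0.6). x, y, z as the deck's.
- round_grip (a point): Point midway between the round cassette's two catches, 45 mm above its underside: where to pinch, along its x. The catches are black upright finger tabs on its x sides, 32 mm wide (y), 28 to 60 mm above its underside, outer faces 56 mm apart free, 43 mm squeezed. Noses hook 4 mm under the keepers until both are squeezed in. Keep finger tips above the nest's top (23 mm below this point).
- square_cassette: The other cassette, the same in all but its core: a rectangular steel core, 23 by 42 mm, 6 mm tall. It stays seated in its nest. Origin and axes as for the round one.
- round_near (a joint): How far the round cassette's catch on its -x side is squeezed in, m: 0 free, 0.0065 fully in; spring from 4 N (free) to 7 N (fully in).
- round_far (a joint): The same for its catch on the +x side.
- tray: Loose open steel flash tray, 180 mm (x) by 140 mm (y), 25 mm tall, 3 mm walls. Origin: centre of its underside on the bench.
- can: Bystander: mould-release can, 52 mm in diameter, 150 mm tall. Origin: centre of its underside.
- wrench: Bystander: open-end wrench, 160 mm long, lying flat on the bench. Origin: centre of its underside.
There are look-alikes about, which are no part of the job. Of the things that look like the tray, the smallest one is meant.

How it is judged:
By the outcome, as a careful person would: the job done as asked, in the order asked, and still so for the second after the job is handed in, while the arm keeps its last pose, push and grip.
It also fails if it takes over 58 s, if anything falls off the work surface, if the arm or the gripper's body presses on something with over 40 N, if the wrist force passes 120 N, or if a joint passes its speed limit or range.

### The arm

A 6-joint arm with a two-finger parallel gripper is mounted at the origin on the work surface. World frame = base frame: x ahead of the robot, y to its left, z up, the work surface at z = 0. Lengths are in m, angles in rad, forces in N, time in s.
With the tool pointing down it reaches from about 0.25 to 0.775 m from the base axis. Payload 4 kg.
Tool frame: the origin (TCP) lies midway between the tips of the shut fingers; the grasp point (between the pads) lies 19 mm behind it; z points along the fingers, y is the direction in which the jaws open and shut (so a half turn about z gives the same grasp; the last joint's range is limited). The gripper opens to 85 mm and grips with 20 to 120 N. Pads are 22 mm wide; open, the fingers measure 114 mm over their backs; the gripper's body (76 mm by 85 mm) begins 54 mm behind the grasp point. The pads swing forward as they close: fully open they stand 13 mm farther back than shut.
Start: joints at [1.19, 0.087, 1.371, -0, 1.684, -0.103], TCP at [0.151, 0.529, 0.231] pointing down, gripper open.
Joint ranges: [-3.1, 3.1], [-0.76, 2.03], [0.27, 2.55], [-1.08, 4.22], [0.17, 2.65], [-2.57, 2.57]. Speed limits (rad/s): [2.79, 2.79, 3.14, 3.14, 3.14, 3.14].

### API

Orientations are given as a 3x3 rotation matrix whose columns are the frame's x, y, z axes.
In Python, from bench import env gives the robot as it stands. Calls block until the motion is done:
- env.reach(position, orientation): joint-space move of the TCP to a pose.
- env.move_straight(position, attitude=None, v=0.15): straight line of the TCP; attitude=None keeps the orientation; v is the mean speed in m/s.
- env.set_joints(angles): joint-space move.
- env.set_gripper(opening): opening from 0.0 (shut) to 1.0 (fully open); the grip force is fixed at half the most; returns when the fingers have stopped.
- env.dwell(seconds).
- env.solve_ik(position, orientation): joint angles nearest the present ones, or None.
- env.state(): the state.
- env.camera(name): name is "side" or "top" or "wrist"; returns the picture (480x640x3 uint8, blue, green, red); there is no depth.
- env.camera_info(name): a dict with "fx", "fy", "cx", "cy" (pixels), "R" (3x3) and "t" (3): a world point X has camera coordinates R X + t; the wrist camera has in their place "hand_eye" (4x4, takes a point from camera to tool coordinates, whose origin is the TCP and whose axes are the flange's). Camera axes: x right, y down, z forward; pixel columns grow to the right and rows downward; lengths in m; the calibration is good to about 2 mm. The wrist camera is an equidistant fisheye: a pixel r from the principal point sees the ray r / f radians off the axis. A picture is of the moment at which its call begins: read the wrist's pose just before it. camera_info takes no time and is no camera call.
A pose or a line that the arm cannot do raises env.PlanningError and nothing moves.
- env.job_done(): hands the job in, once; it reports no verdict.
The state is a dict: "t": time; "joint_positions": joint angles; "qd": joint speeds; "joint_torque": joint torques, N m; "position": TCP position; "tool_rot": TCP orientation; "force": force on the tool from outside, world axes, zero at the start; "ft_torque": the same for the moment, N m; "width": opening from 0.0 (shut) to 1.0 (fully open).
Only numpy, scipy, OpenCV 4.12 (cv2) and the standard library are available. Lean on these libraries where they do the work, as an engineer would, in place of code of your own. Each camera call takes 0.05 s, during which the arm holds its last target. There are 200 camera calls.

## Working session

There is one attempt and no reset: what is moved stays moved. The work goes in short steps, each a Python script; the robot and the scene stay as the last script left them, time stands still between calls to the robot, and variables do not carry over. Pictures are saved under pics/ and viewed, about 8 in all and at most 12, crops included, and the job is handed in when it is done.

```bash
mkdir -p pics; ls
python3 - <<'E'
from bench import env
import cv2,numpy as np
np.set_printoptions(precision=4,suppress=True)
s=env.state();print(s)
for n in("side","top","wrist"):
    cv2.imwrite(f"pics/{n}0.png",env.camera(n));print(n,env.camera_info(n))
E
```

```text
pics
{'t': 0.0, 'joint_positions': array([ 1.1899,  0.088 ,  1.3723,  0.    ,  1.6836, -0.1031]), 'qd': array([ 0.0013,  0.0012,  0.0009,  0.0001, -0.0018, -0.0015]), 'joint_torque': array([  0.0007, -35.1857, -31.3278,  -0.    ,   0.0106,  -0.    ]), 'position': array([0.1506, 0.5284, 0.2301]), 'tool_rot': array([[-0.9617,  0.2742, -0.0009],
       [ 0.2742,  0.9617, -0.0021],
       [ 0.0003, -0.0023, -1.    ]]), 'force': array([-0.0128,  0.1645,  0.1316]), 'ft_torque': array([0.0086, 0.067 , 0.    ]), 'width': 1.000331267534575}
side {'fx': 582.6436341008284, 'fy': 582.6436341008284, 'cx': 311.61655246000186, 'cy': 233.04987469091228, 'R': array([[-0.8956, -0.4449,  0.0009],
       [-0.277 ,  0.5561, -0.7836],
       [ 0.3481, -0.702 , -0.6213]]), 't': array([0.5012, 0.1401, 1.3007])}
top {'fx': 577.8966310122004, 'fy': 577.8966310122004, 'cx': 318.45291080105864, 'cy': 234.8535014539644, 'R': array([[-0.0282, -0.9993,  0.024 ],
       [-0.9957,  0.026 , -0.0886],
       [ 0.088 , -0.0264, -0.9958]]), 't': array([0.1284, 0.4934, 1.3521])}
wrist {'fx': 371.64829954431775, 'fy': 371.64829954431775, 'cx': 313.19070422382623, 'cy': 240.13550876827873, 'hand_eye': array([[-0.0007, -0.9552, -0.296 ,  0.0755],
       [ 1.    , -0.0006, -0.0007,  0.0002],
       [ 0.0005, -0.296 ,  0.9552, -0.1436],
       [ 0.    ,  0.    ,  0.    ,  1.    ]])}
```

View pics/top0.png

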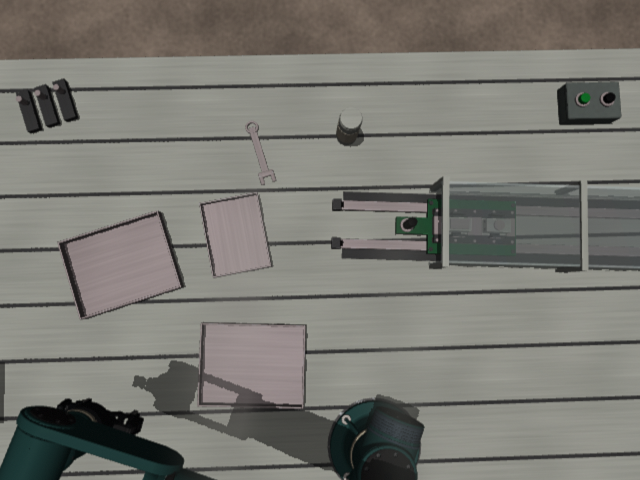

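View pics/side0.png

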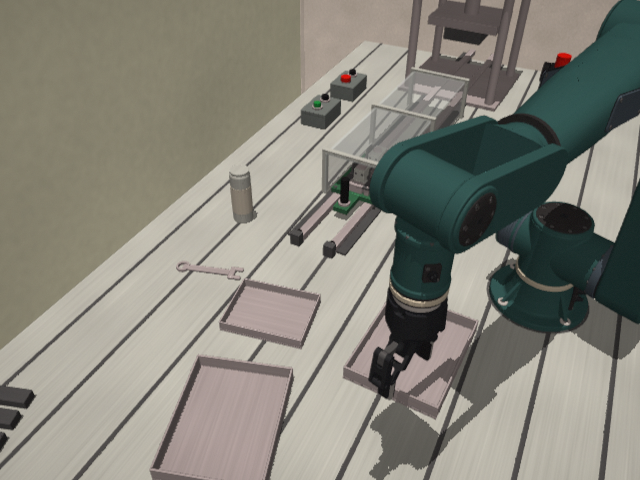

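The top view shows tray candidates at (236,235), (122,265) and (253,365). The smallest is the one at (236,235). The handle is the only black upright, at (408,223) in top and about (346,185) in side. The two cassettes are under the guard, at about x 450–515. Next I'll take a close crop.

```bash
cat > h.py <<'E'
import numpy as np,cv2
from bench import env
np.set_printoptions(precision=4,suppress=True)
def ray(n,u,v,st=None):
    c=env.camera_info(n)
    if n=="wrist":
        dx,dy=u-c["cx"],v-c["cy"];r=np.hypot(dx,dy);th=r/c["fx"]
        d=np.array([np.sin(th)*dx/r,np.sin(th)*dy/r,np.cos(th)]) if r>0 else np.array([0,0,1.])
        H=c["hand_eye"];R=st["tool_rot"]
        return st["position"]+R@H[:3,3],R@H[:3,:3]@d
    d=np.array([(u-c["cx"])/c["fx"],(v-c["cy"])/c["fy"],1.])
    return -c["R"].T@c["t"],c["R"].T@d/np.linalg.norm(d)
def onz(n,u,v,z,st=None):
    o,d=ray(n,u,v,st);return o+d*(z-o[2])/d[2]
def tri(*rays):
    A=np.zeros((3,3));b=np.zeros(3)
    for o,d in rays:
        P=np.eye(3)-np.outer(d,d);A+=P;b+=P@o
    X=np.linalg.solve(A,b);return X,[np.linalg.norm((np.eye(3)-np.outer(d,d))@(X-o)) for o,d in rays]
def down(ang): # jaw axis (tool y) at world angle ang
    y=np.array([np.cos(ang),np.sin(ang),0]);z=np.array([0,0,-1.]);return np.column_stack([np.cross(y,z),y,z])
def crop(img,u0,v0,u1,v1,k):
    return cv2.resize(img[v0:v1,u0:u1],None,fx=k,fy=k,interpolation=cv2.INTER_CUBIC)
E
python3 - <<'E'
from h import *
a=cv2.imread("pics/top0.png");b=cv2.imread("pics/side0.png")
A=crop(a,325,170,525,275,4)       # 800x420
B=crop(b,290,140,390,258,4)
T=crop(a,195,185,280,285,4)
cv2.imwrite("pics/c1.png",A)
C=np.zeros((472,760,3),np.uint8);C[:472,:400]=B;C[:400,410:750]=T
cv2.imwrite("pics/c2.png",C)
E
```

```text
(no output)
```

View pics/c1.png

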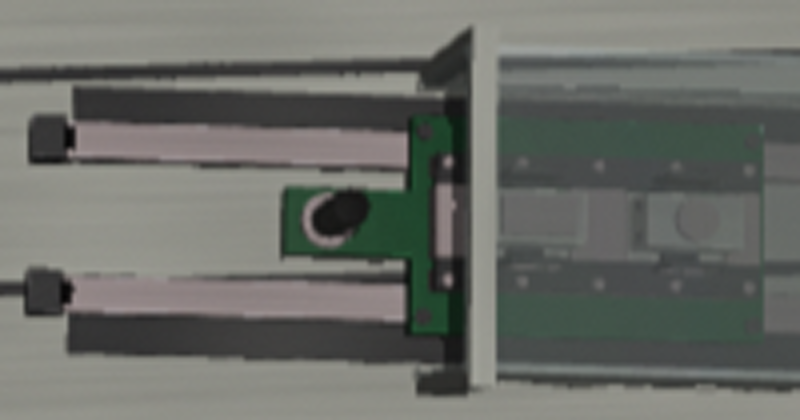

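View pics/c2.png

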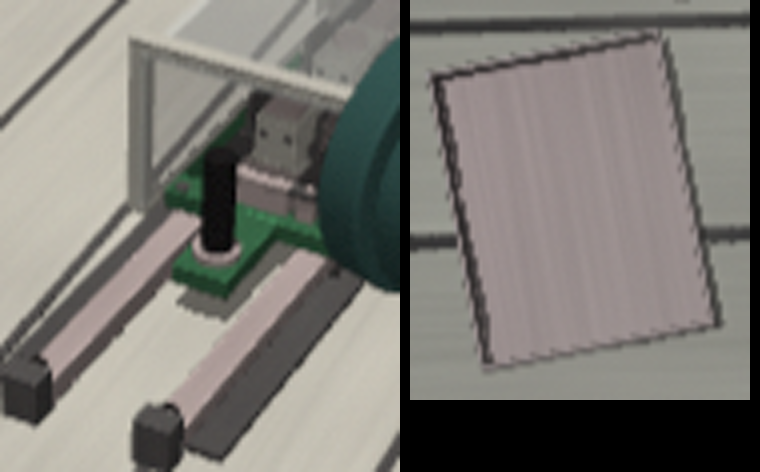

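The crops show the round core on the rear cassette, at c1 (697,217), and a rectangular core on the front one, at (540,215). The handle's top is at c1 (347,209) and c2 (222,153), with its base ring at c1 (325,219) and c2 (217,247). I'll triangulate the handle, deck axis and tray from these.

Run:
```python
from h import *
t=lambda x,y:(325+(x+.5)/4-.5,170+(y+.5)/4-.5)
s=lambda x,y:(290+(x+.5)/4-.5,140+(y+.5)/4-.5)
tt=lambda x,y:(195+(x-409.5)/4-.5,185+(y+.5)/4-.5)
print("top",tri(ray("top",*t(347,209)),ray("side",*s(222,153))))
print("base",tri(ray("top",*t(325,219)),ray("side",*s(217,247))))
for p,q,z in(((75,122),(408,129),.02),((75,158),(408,166),.02),((72,278),(408,285),.02),((72,310),(408,320),.02)):
    a,b=onz("top",*t(*p),z),onz("top",*t(*q),z);d=b-a;print(a,b,"axis ang(+y)",np.arctan2(-d[1],-d[0])-np.pi/2)
a,b=onz("top",*t(410,115),.035),onz("top",*t(410,335),.035);print("front edge",a,b,np.arctan2(*(a-b)[1::-1]),np.linalg.norm(a-b))
print("round core",onz("top",*t(697,217),.097),"sq",onz("top",*t(540,215),.097))
C=[onz("top",*tt(*p),.025) for p in((433,77),(660,37),(718,325),(487,367))]
print(np.array(C),np.mean(C,0),[np.linalg.norm(C[i]-C[i-1]) for i in range(4)])
for p in((221,315),(244,281),(320,293),(302,346)): print("side tray",onz("side",*p,.025))
```

```text
top (array([ 0.5114, -0.091 ,  0.1116]), [np.float64(0.0009686934831785839), np.float64(0.0009686934831784565)])
base (array([ 0.5131, -0.0919,  0.0379]), [np.float64(0.001592593592186613), np.float64(0.0015925935921866927)])
[0.5785 0.053  0.02  ] [ 0.5694 -0.1468  0.02  ] axis ang(+y) -0.04579663563878045
[0.5569 0.0537 0.02  ] [ 0.547  -0.1458  0.02  ] axis ang(+y) -0.04916906095793672
[0.4851 0.0578 0.02  ] [ 0.4756 -0.1426  0.02  ] axis ang(+y) -0.04711970311200764
[0.466  0.0584 0.02  ] [ 0.4548 -0.1416  0.02  ] axis ang(+y) -0.056359537806784266
front edge [ 0.5756 -0.1451  0.035 ] [ 0.445  -0.1392  0.035 ] -0.04495218511925752 0.13071708402014456
round core [ 0.5043 -0.292   0.097 ] sq [ 0.5077 -0.2027  0.097 ]
[[0.5772 0.3924 0.025 ]
 [0.5978 0.258  0.025 ]
 [0.426  0.2272 0.025 ]
 [0.4051 0.3627 0.025 ]] [0.5015 0.3101 0.025 ] [np.float64(0.1746039276035995), np.float64(0.1359876979893787), np.float64(0.17456737026180263), np.float64(0.13707982280463707)]
side tray [0.5819 0.3816 0.025 ]
side tray [0.5935 0.2714 0.025 ]
side tray [0.4249 0.2301 0.025 ]
side tray [0.3918 0.3807 0.025 ]
```

Checks: handle top at z=0.112 (expected 35+77), deck width 131 mm (130), tray about 175×137 mm (180×140, its rim), and both sensible in reach. The deck is yawed -0.047 rad. Next I'll move over the handle, with the camera side away from the guard.

Run:
```python
from h import *
R=down(-0.047)
p=np.array([0.5122,-0.0915,0.20])
print(env.solve_ik(p,R))
env.reach(p,R)
env.dwell(.2);s=env.state();print(s["t"],s["position"],s["joint_positions"],s["force"])
im=env.camera("wrist");cv2.imwrite("pics/w1.png",im);np.save("w1.npy",{k:s[k] for k in("position","tool_rot")},allow_pickle=True)
# predicted pixel of handle top
```

```text
[-0.2858  0.0293  1.4935 -0.      1.6188 -0.2388]
2.8917 [ 0.5123 -0.0909  0.2   ] [-0.2847  0.0293  1.4934  0.0001  1.6188 -0.2388] [-0.5763  0.8163  0.0343]
```

View pics/w1.png

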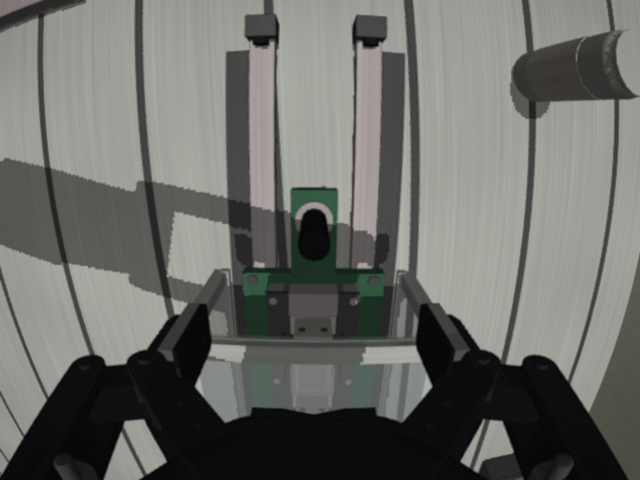

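The wrist view shows the rails upright, so the yaw is right. The handle is centred between the fingers at (314,240). Next: descend, grip and pull.

Run:
```python
from h import *
d=np.array([np.sin(.047),np.cos(.047),0])
p=np.array([0.5125,-0.0915,0.071])
env.move_straight(p,v=0.12);s=env.state();print(s["t"],s["position"],s["force"])
env.set_gripper(0.0);s=env.state();print(s["t"],s["width"],s["position"],s["force"])
p0=p.copy()
env.move_straight(p0+d*.192,v=0.08);s=env.state();print(s["t"],(s["position"]-p0)@d,s["force"])
for k in np.arange(.195,.2161,.003):
    env.move_straight(p0+d*k,v=.05);env.dwell(.1);s=env.state();f=s["force"]@d
    print(k,(s["position"]-p0)@d,f,s["t"])
    if f<-14: break
env.dwell(.1)
cv2.imwrite("pics/t2.png",crop(env.camera("top"),245,170,445,275,4))
```

```text
4.1667 [ 0.5132 -0.0917  0.072 ] [-0.365   0.4621  0.4727]
4.775 0.24504580289445446 [ 0.5127 -0.0915  0.0713] [0.0624 0.6627 1.0292]
7.325 0.1907703612000629 [ 4.9782 -4.9279 -0.2905]
0.195 0.19414815763553744 -2.487826958655907 7.675
0.198 0.1971796515574284 -2.174040047601208 8.025
0.201 0.1999671983840327 -3.518940596143325 8.375
0.20400000000000001 0.19993254970144095 -9.999264838364908 8.725
0.20700000000000002 0.1998756090252296 -20.024550409141355 9.075
```

View pics/t2.png

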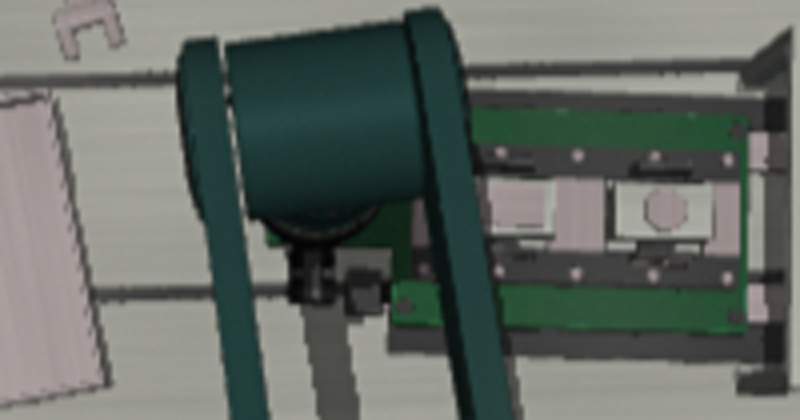

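The shuttle hit a hard stop at 0.1999 m, with the force rising to 20 N and no further motion. The top view shows both cassettes clear of the mouth; the round core is the rear one, at crop (665,208). Next I'll relax the push, release, and measure the round cassette from two wrist views.

Run:
```python
from h import *
d=np.array([np.sin(.047),np.cos(.047),0])
p=np.array([0.5125,-0.0915,0.071])+d*.2
env.move_straight(p,v=.05)
env.set_gripper(1.0);s=env.state();print(s["width"],s["force"])
env.move_straight(p+[0,0,.14],v=.2)
q=np.array([0.5137,-0.092,0.211])
S=[];I=[]
for k in(.06,0.0):
    env.move_straight(q+d*k,v=.2);env.dwell(.15);s=env.state();S.append({k:s[k] for k in("position","tool_rot")})
    im=env.camera("wrist");I.append(im);cv2.imwrite(f"pics/w3_{k}.png",im);print(s["t"],s["position"])
np.save("w3.npy",S,allow_pickle=True)
# predict core pixel by projection search
c=env.camera_info("wrist");H=c["hand_eye"]
O=[]
for s,im in zip(S,I):
    X=np.array([0.5137,-0.092,.097]);pc=H[:3,:3].T@(s["tool_rot"].T@(X-s["position"])-H[:3,3])
    th=np.arctan2(np.hypot(*pc[:2]),pc[2]);u=np.array([c["cx"],c["cy"]])+c["fx"]*th*pc[:2]/np.hypot(*pc[:2])
    u0,v0=int(u[0])-65,int(u[1])-75;v0=min(v0,330);print("pred",u,"crop org",u0,v0);O.append(crop(im,u0,v0,u0+130,v0+150,3))
cv2.imwrite("pics/c3.png",np.hstack(O))
```

```text
1.0006506666600241 [ 0.7599 -0.1274  0.1009]
12.0083 [ 0.5165 -0.0309  0.2109]
12.6583 [ 0.5138 -0.091   0.211 ]
pred [313.1214 310.0046] crop org 248 235
pred [313.0453 236.0038] crop org 248 161
```

View pics/c3.png

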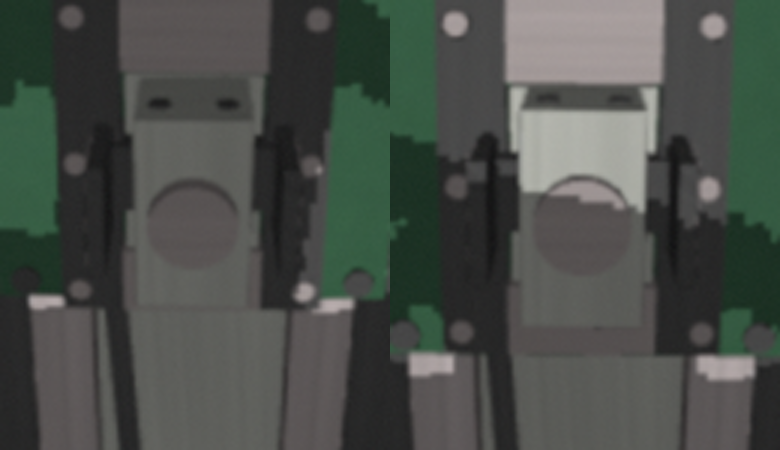

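Both wrist views show the round core: left disc at crop (193,228), right at (193,229). Both catches and the keepers are clearly visible.

Run:
```python
from h import *
S=np.load("w3.npy",allow_pickle=True)
f=lambda x,y,o:(o[0]+(x+.5)/3-.5,o[1]+(y+.5)/3-.5)
a=f(193,228,(248,235));b=f(193,228.5,(248,161))
print(a,b,tri(ray("wrist",*a,S[0]),ray("wrist",*b,S[1])))
for o,u,s in((0,a,S[0]),(0,b,S[1])): print(onz("wrist",*u,.097,s),onz("wrist",*u,.100,s))
g=lambda x,y:onz("wrist",*f(x,y,(248,161)),.09,S[1])
print("catch outer L,R at z.09?",g(485-390,220),g(682-390,220))
print("top cam core",onz("top",245+665.5/4-.5,170+208.5/4-.5,.097))
```

```text
(312.0, 310.6666666666667) (312.0, 236.83333333333331) (array([ 0.5129, -0.0926,  0.0968]), [np.float64(5.923303340627704e-05), np.float64(5.923303340648359e-05)])
[ 0.5128 -0.0925  0.097 ] [ 0.5129 -0.091   0.1   ]
[ 0.5129 -0.0926  0.097 ] [ 0.513  -0.0917  0.1   ]
catch outer L,R at z.09? [ 0.4886 -0.0913  0.09  ] [ 0.5374 -0.0936  0.09  ]
top cam core [ 0.5145 -0.0923  0.097 ]
```

The round cassette's core top measures z=0.0968 (expected 0.097), the residual is under 0.1 mm, and the catches are about 49–56 mm apart around the centre. Next: descend, squeeze and check.

Run:
```python
from h import *
q=np.array([0.5132,-0.0925,0.060])
env.move_straight(q+[0,0,.05],v=.15);env.move_straight(q,v=.06);env.dwell(.1);s=env.state();print(s["t"],s["position"],s["force"])
env.set_gripper(0.0);env.dwell(.2);s=env.state();print(s["t"],s["width"],s["position"],s["force"],s["ft_torque"])
f0=s["force"][2]
for dz in(.004,.01,.03):
    env.move_straight(q+[0,0,dz],v=.03);env.dwell(.1);s=env.state();print(dz,s["position"],s["force"],s["width"])
    if abs(s["force"][2]-f0)>14: print("STUCK");break
cv2.imwrite("pics/w4.png",env.camera("wrist"))
```

```text
14.6167 [ 0.5137 -0.0926  0.0607] [ 0.2348 -0.2824  0.6866]
15.3083 0.4585992661383501 [ 0.5136 -0.0928  0.0626] [-4.115   1.0982 11.1076] [ 0.1513  0.7692 -0.0672]
0.004 [ 0.5124 -0.0922  0.0628] [-0.3198  1.169  -4.7369] 0.4592043527017692
STUCK
```

View pics/w4.png

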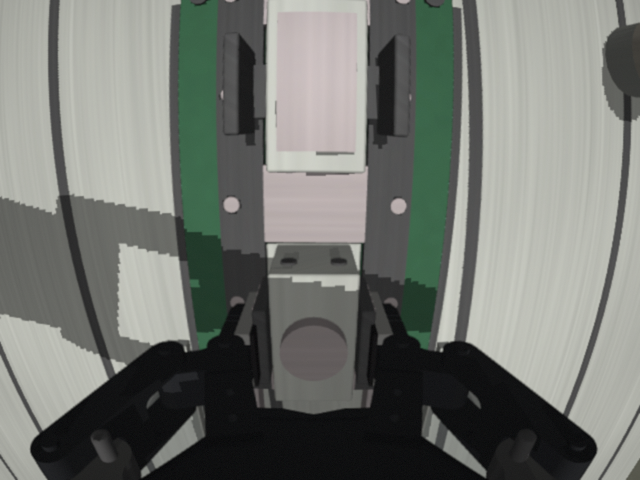

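The view shows the fingers on both catches of the round-core cassette, with the square one untouched. My stop test tripped only because the closing preload vanished; the net -4.7 N is about the cassette's weight. I'll carry on lifting with an absolute limit.

Run:
```python
from h import *
q=np.array([0.5132,-0.0925,0.060])
ok=1
for dz in(.008,.012,.02,.03):
    env.move_straight(q+[0,0,dz],v=.03);env.dwell(.1);s=env.state();print(dz,s["position"],s["force"],s["width"],s["t"])
    if s["force"][2]<-14: print("STUCK");ok=0;break
if ok:
    env.move_straight(q+[0,0,.14],v=.12);env.dwell(.2);s=env.state();print(s["position"],s["force"],s["ft_torque"],s["width"],s["t"])
    cv2.imwrite("pics/w5.png",np.hstack([crop(env.camera("wrist"),160,180,480,480,1),crop(env.camera("side"),150,50,630,350,1)]))
```

```text
0.008 [ 0.5132 -0.0925  0.068 ] [ 0.6445 -0.5574 -4.1117] 0.4609019953431335 16.125
0.012 [ 0.5133 -0.0925  0.0721] [ 0.4632  0.0397 -4.4889] 0.45704939592432625 16.5083
0.02 [ 0.5133 -0.0925  0.08  ] [-0.2005 -0.0373 -3.7045] 0.46213213144448684 17.025
0.03 [ 0.5131 -0.0925  0.0899] [ 0.5994  0.0912 -5.0204] 0.46259372212055067 17.6083
[ 0.5128 -0.0924  0.1989] [-0.2949 -0.2566 -5.5571] [ 0.0152 -0.0016 -0.0257] 0.4571694409402579 18.875
```

View pics/w5.png

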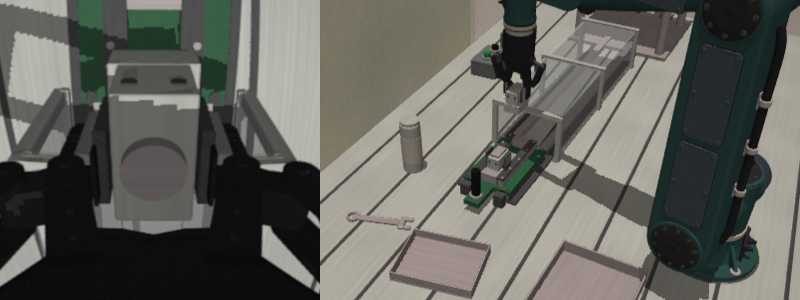

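The cassette is held squeezed (weight about 5 N, width steady), with the shuttle still at its stop and the square cassette seated. Next: carry it to the tray.

Run:
```python
from h import *
R=down(-0.047)
env.move_straight([0.5010,0.3110,0.2],attitude=R,v=.12)
env.move_straight([0.5010,0.3110,0.133],v=.08);env.dwell(.4);s=env.state();print(s["t"],s["position"],s["tool_rot"],s["force"],s["width"],s["joint_positions"])
np.save("w6.npy",[{k:s[k] for k in("position","tool_rot")}],allow_pickle=True)
cv2.imwrite("pics/w6.png",env.camera("wrist"))
cv2.imwrite("pics/t6.png",np.hstack([crop(env.camera("top"),190,170,450,290,1),]))
S=crop(env.camera("side"),160,60,460,360,2);cv2.imwrite("pics/s6.png",S)
```

```text
23.875 [0.5011 0.311  0.1333] [[ 0.047   0.9989  0.0004]
 [ 0.9989 -0.047   0.0002]
 [ 0.0002  0.0004 -1.    ]] [ 0.5404 -0.4344 -4.9705] 0.46041780124272724 [ 0.4594  0.2128  1.4239 -0.      1.5044  0.5064]
```

View pics/s6.png

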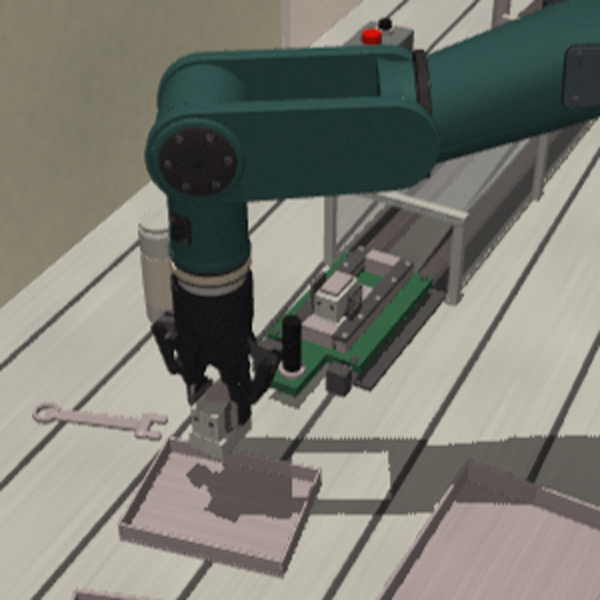

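View pics/w6.png

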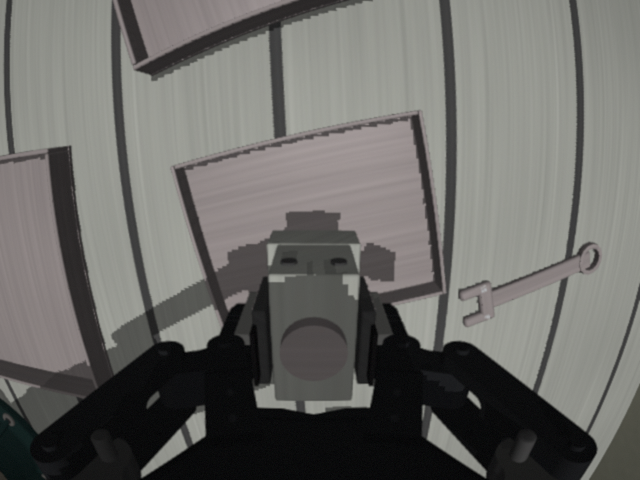

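The side view shows the cassette held level above the small tray, with the can, wrench, shuttle and square cassette undisturbed. In the wrist view the tray rim corners are at (175,167), (420,113) and (443,292). I'll check the centring from these.

Run:
```python
from h import *
s=np.load("w6.npy",allow_pickle=True)[0]
a,b,c=[onz("wrist",*p,.025,s) for p in((175,167),(420,113),(443,292))]
print(a,b,c,"centre",(a+c)/2,np.linalg.norm(a-b),np.linalg.norm(b-c))
# underside front (+y) edge height: pixels of body top front edge vs nothing; side view lower corner of foot
for z in(.095,.105,.115): print(z,onz("side",160+218/2,60+462/2,z))
```

```text
[0.4059 0.3675 0.025 ] [0.5783 0.396  0.025 ] [0.6003 0.2614 0.025 ] centre [0.5031 0.3145 0.025 ] 0.17477103790375606 0.13632539449822625
0.095 [0.489  0.3358 0.095 ]
0.105 [0.4835 0.3446 0.105 ]
0.115 [0.4779 0.3533 0.115 ]
```

The wrist estimate of the tray centre (0.503, 0.3145) agrees with the top view to 4 mm. The underside is at about z=0.10, with its lower corner where expected. I'll hand in.

Run:
```python
from h import *
env.dwell(.3);s=env.state();print(s["t"],s["width"],s["force"],s["position"]);env.job_done()
```

```text
24.325 0.45964206703242105 [ 0.0048  0.2098 -5.8021] [0.501  0.311  0.1329]
the job is handed in; nothing more can be done
```

I did the whole job in order and handed it in at 24.3 s of the 58 s allowed; no verdict was reported.

**Shuttle:** I drew it out by the handle to its hard stop. Travel stopped at 0.1999 m while the pull rose to 20 N. After letting go I did not measure its position again, but later pictures show it still out.

**Cassette:** I squeezed the round-core cassette, which was in the rear nest, by its two catches and lifted it straight out. It is held level over the smallest tray, with its underside at about z = 0.10 m. That is about 8 cm above the tray's rim.

**Last checks:**
- **Grip:** the gripper opening was steady at 0.46, and the force was a steady 4–6 N, which fits the cassette's weight.
- **Centring:** the top and wrist views put the tray's middle within about 5 mm of each other, and I left the cassette at the top-view figure.
- **Bystanders:** the pictures show the square cassette still seated, and the tray, can and wrench not visibly moved.

**Disagreements:**
- The gripper opening implies about 39 mm across the squeezed catches, if the scale is linear, against the stated 43 mm. The cassette came free without resistance, so the catches were released.
- The tray measured about 175 × 136 mm against 180 × 140 mm, probably because I read its inner edges.
- My first lift test stopped early on a false alarm, because the small push from closing the gripper had gone. I continued after checking.

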